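# Make up the kit tray for a bracelet order

### The job

Make up the kit tray for this bracelet order: stand the red, purple and grey bead jars upright in the dish of their own colour on the tray, and slide the order's bead sample card flat along the tray floor under the sprung clip, square and centred, until it is fully home against the stop. The amber and blue jars belong to another order: leave them standing where they are.

Things in the scene. Friction and masses are not known exactly. Their poses are not given: they have to be found in the camera images.
- jar_red: closed clear screw-top jar of dark garnet-red beads, a cylinder 40 mm across and 40 mm tall, white lid rim, bead colour seen through the lid; 60 g. Origin: centre of its underside; z up along its axis
- jar_purple: closed clear screw-top jar of purple beads, a cylinder 40 mm across and 40 mm tall, white lid rim, bead colour seen through the lid; 60 g. Origin: centre of its underside; z up along its axis
- jar_grey: closed clear screw-top jar of silver-grey beads, a cylinder 40 mm across and 40 mm tall, white lid rim, bead colour seen through the lid; 60 g. Origin: centre of its underside; z up along its axis
- jar_amber: closed clear screw-top jar of amber-yellow beads, a cylinder 40 mm across and 40 mm tall, white lid rim, bead colour seen through the lid; 60 g. Origin: centre of its underside; z up along its axis. Same jar as the others but not part of this order
- jar_blue: closed clear screw-top jar of blue beads, a cylinder 40 mm across and 40 mm tall, white lid rim, bead colour seen through the lid; 60 g. Origin: centre of its underside; z up along its axis. Same jar as the others but not part of this order
- card: stiff white bead sample card, 110 x 50 x 5 mm, 40 g, lying flat; red, purple and grey sample beads (3.5 mm proud) on its middle 30 mm, ends bare and alike. Origin: centre of underside; x along the length, z up. Slid along the tray floor towards tray +y, its edge lifts the clip (2 to 4 N push). Home: front edge on the stop, card centre at tray x 45, y 51 mm, card x along tray y
- tray: white tray, 224 (x) by 262 mm (y), fixed; floor 3 mm thick, rim 14 mm high. Origin: centre of underside, z up. Card lane: free floor at x 45 mm along y, lined. At its +y end a steel clip 40 mm wide: pin at y 112, 12 mm up; nose sprung down to the floor at y 74; lip flares up 24 deg in front, tip at y 54, 16 mm up; stop block for the card at y 106. Dishes in a row at x -60 mm, y -80, 0, 80
- dish_red: dark red round dish fixed on the tray floor, outside diameter 68 mm, inside diameter 62 mm, rim 8 mm above its underside, its own flat floor 2.5 mm above its underside. Origin: centre of its underside (on the tray floor); z up. Its place in the row of three differs from start to start
- dish_purple: purple round dish fixed on the tray floor, outside diameter 68 mm, inside diameter 62 mm, rim 8 mm above its underside, its own flat floor 2.5 mm above its underside. Origin: centre of its underside (on the tray floor); z up. Its place in the row of three differs from start to start
- dish_grey: light grey round dish fixed on the tray floor, outside diameter 68 mm, inside diameter 62 mm, rim 8 mm above its underside, its own flat floor 2.5 mm above its underside. Origin: centre of its underside (on the tray floor); z up. Its place in the row of three differs from start to start

How it is judged:
At the end, for the whole second after the job is handed in: Red, purple, grey jars upright (0.1 rad) on the floor of their own dish, within 12 mm of its centre; card flat on the tray floor under the clip, along the lane (0.15 rad), centred within 10 mm, within 8 mm of the stop; amber and blue jars upright, within 25 mm of their start; all at rest (horizontal distance between jar_red and dish_red below 0.012 m and z of jar_red in the frame of dish_red below 0.006 m and angle between each of jar_red, jar_purple, jar_grey, jar_amber, jar_blue's own z axis and vertical below 0.1 rad and linear speed of each of jar_red, jar_purple, jar_grey, card below 0.02 m/s and horizontal distance between jar_purple and dish_purple below 0.012 m and z of jar_purple in the frame of dish_purple below 0.006 m and horizontal distance between jar_grey and dish_grey below 0.012 m and z of jar_grey in the frame of dish_grey below 0.006 m and y of card in the frame of tray above 0.043 m and x of card in the frame of tray between 0.035 and 0.055 m and z of card in the frame of tray below 0.006 m and angle between card's own z axis and vertical below 0.06 rad and angle between the x axis of card and the y axis of tray, either way round below 0.15 rad and distance of each of jar_amber, jar_blue from where it was at the start of the episode below 0.025 m); the robot touches nothing.
It fails at once if the amber jar is moved by more than 25 mm or tipped over (distance of jar_amber from where it was at the start of the episode above 0.025 m or angle between jar_amber's own z axis and vertical above 0.3 rad).
It fails at once if the blue jar is moved by more than 25 mm or tipped over (distance of jar_blue from where it was at the start of the episode above 0.025 m or angle between jar_blue's own z axis and vertical above 0.3 rad).
It also fails if it takes over 115 s, if anything falls off the work surface, if the arm or the gripper's body presses on something with over 40 N, if the wrist force passes 120 N, or if a joint passes its speed limit or range.

### The arm

A 7-joint arm with a two-finger parallel gripper is mounted at the origin on the work surface. World frame = base frame: x ahead of the robot, y to its left, z up, the work surface at z = 0. Lengths are in m, angles in rad, forces in N, time in s.
With the tool pointing down it reaches from about 0.425 to 0.875 m from the base axis. Payload 8.4 kg.
Tool frame: the origin (TCP) lies midway between the tips of the shut fingers; the grasp point (between the pads) lies behind it (r.pinch_z is the z of the grasp point in the tool frame, in m); z points along the fingers, y is the line along which they close (so a half turn about z gives the same grasp; the last joint's range is limited). The gripper opens to 87 mm and grips with 3 to 60 N. Pads are 19 mm wide; open, the fingers measure 117 mm over their backs; the gripper's body (75 mm by 190 mm) begins 51 mm behind the grasp point.
Start: joints at [-1.347, 0.333, 0.04, 1.465, -0.013, 1.343, -0.059], TCP at [0.206, 0.616, 0.223] pointing down, gripper open.
Joint ranges: [-2.58, 2.58], [-0.38, 2.09], [-1.3, 1.39], [0.25, 2.4], [-1.5, 4.64], [0.08, 2.09], [-2.65, 2.65]. Speed limits (rad/s): [2.22, 2.22, 2.79, 2.79, 3.14, 3.14, 3.14].

### API

Orientations are given as a rotation vector (axis times angle).
In Python, from plant import r gives the robot as it stands.
- The arm moves only by the tool send_rows, never from a script. Its argument "plan" is a list of rows, each a list of 5 numbers: the gripper's target within -1 to 1 (shut at 1, half-way at 0, fully open at -1), then the shift along the tool's x, y, z in m, then the turn about the tool's z in degrees. In form: [[hand, tx, ty, tz, roll], ...]. A call has 1 to 5 rows; each row shifts and turns the commanded pose from where the row before left it, along the tool's axes as they then stand; what a row does not reach is not made up. A row lasts 1/10 s, in which the tool goes at most 50 mm and 8.59 degrees, less where a joint would pass 70% of its speed; a pose out of reach is approached as far as the arm can. A call with a gripper value outside its range is refused whole. The fingers move at their own pace and stop on an object; "newtons" is the grip in N (left out, the last holds). Time passes only in rows, so rows that do not move let the fingers close. It gives the time, the measured TCP pose, the force, the opening and the grip force at its end, in the units of the state.
- r.get_state(): the state, without advancing time (a new reading comes with each control period).
- r.capture(name): name is "scene" or "side" or "wrist"; returns (picture, depth): 384x512x3 uint8, red, green, blue; 384x512 float32, m along the optical axis (not along the pixel's ray), 0 where there is no reading.
- r.camera_info(name): a dict with "K" (3x3 intrinsics, pixels), "R" (3x3) and "t" (3): a world point X has camera coordinates R X + t. Camera axes: x right, y down, z forward; pixel columns grow to the right and rows downward; lengths in m; the calibration is good to about 2 mm. A picture is of the moment at which its call begins: read the wrist's pose just before it. camera_info takes no time and is no camera call; for the wrist camera it gives the pose at the moment of the call.
- r.job_done(): hands the job in; it is judged then, once.
Trained networks look in the newest picture that a camera, given by its name, has taken for a name from the list of things; names that differ only in an ending like _2 or _b are one class to them, and where a whole thing is asked for, a point or a joint stands for the part that bears it (a point fixed in the world has none). Each returns a list of dicts, best first, with "score" (0 to 1); they miss things now and then, are a little off and sometimes report something else, mostly with a low value. They report only what shows in the picture. A call takes as long as a camera call.
- r.search_frame(camera, label): "rect" ([left, top, right, bottom] in pixels, round what is visible of it).
- r.mark_of(camera, label): "uv" ([column, row] in pixels: a listed point, or the origin of a listed thing).
The state is a dict: "t": time; "q": joint angles; "dq": joint speeds; "joint_torque": joint torques, N m; "tool_pos": TCP position; "orientation": TCP orientation; "contact_force": force on the tool from outside, world axes, zero at the start; "ft_torque": the same for the moment, N m; "opening": opening from 0.0 (shut) to 1.0 (fully open); "gripper_force": force on a finger pad.
Only numpy, scipy, OpenCV 4.12 (cv2) and the standard library are available. Lean on these libraries where they do the work, as an engineer would, in place of code of your own. Each camera call takes 0.05 s, during which the arm holds its last target. There are 200 camera calls.

## Working session

There is one attempt and no reset: what is moved stays moved. The work goes in short steps, Python scripts to look and compute and a tool call to move; the robot and the scene stay as the last step left them, time stands still between calls to the robot, and variables do not carry over. Pictures are saved under pics/ and viewed, at most 14 in all, crops included, and the job is handed in when it is done.

Besides the shell and the picture viewer there is one more tool, called after "Request:" by a JSON object that holds its "name" and its "arguments", one argument or row to a line. send_rows: Moves the arm, as the interface text tells. Its arguments: {"type":"object","properties":{"plan":{"type":"array"},"newtons":{"type":"number"}},"required":["plan"]}

```bash
ls; mkdir -p pics; cat > h.py <<'E'
import numpy as np, cv2
from plant import r
from scipy.spatial.transform import Rotation as Rot
def world(cam,uv,depth=None,z=None,info=None):
    c=info or r.camera_info(cam); K,R,t=map(np.array,(c["K"],c["R"],c["t"]))
    d=np.linalg.inv(K)@np.array([uv[0],uv[1],1.0]); C=-R.T@t; v=R.T@d
    if z is not None: return C+v*(z-C[2])/v[2]
    return C+v*depth
def save(n,im): cv2.imwrite(f"pics/{n}.png",im[:,:,::-1])
def cloud(cam,dep,info=None):
    c=info or r.camera_info(cam); K,R,t=map(np.array,(c["K"],c["R"],c["t"]))
    v,u=np.mgrid[:dep.shape[0],:dep.shape[1]]
    p=np.stack([u,v,np.ones_like(u)],-1)@np.linalg.inv(K).T*dep[...,None]
    return (p-t)@R
names=["jar_red","jar_purple","jar_grey","jar_amber","jar_blue","card","tray","dish_red","dish_purple","dish_grey"]
E
python3 - <<'E'
from h import *
np.set_printoptions(precision=3,suppress=True)
s=r.get_state();print(s,r.pinch_z)
for cam in("scene","side"):
    im,d=r.capture(cam);save(cam+"0",im);np.save(f"pics/{cam}.npy",d);P=cloud(cam,d)
    c=r.camera_info(cam);print(cam,-np.array(c["R"]).T@c["t"],c["K"][0])
    for n in names:
        for f in r.search_frame(cam,n)[:2]: print(n,np.round(f["score"],2),np.round(f["rect"]))
        for f in r.mark_of(cam,n)[:2]:
            u,v=np.round(f["uv"]).astype(int)
            print("   ",round(f["score"],2),f["uv"],P[min(max(v,0),383),min(max(u,0),511)], world(cam,f["uv"],z=0))
E
```

```text
pics
{'t': 0.0, 'q': array([-1.347,  0.334,  0.04 ,  1.466, -0.013,  1.343, -0.059]), 'dq': array([ 0.   , -0.001,  0.   ,  0.   , -0.001, -0.002,  0.001]), 'joint_torque': array([ -0.001, -65.635,   1.334, -40.38 ,  -0.06 ,   0.045,   0.   ]), 'tool_pos': array([0.206, 0.616, 0.222]), 'orientation': array([-0.505, -3.101,  0.002]), 'contact_force': array([-0.19 ,  0.342,  0.387]), 'ft_torque': array([-0.02 , -0.037,  0.024]), 'gripper_force': 0.0, 'opening': 0.9971488991183215} -0.0187
scene [1.281 0.009 0.588] [383.604   0.    258.681]
jar_red 0.61 [188. 166. 203. 186.]
    0.56 [192.2, 179.6] [ 0.484 -0.23   0.014] [ 0.463 -0.235  0.   ]
jar_purple 0.85 [136. 161. 156. 181.]
    0.78 [147.6, 173.6] [ 0.475 -0.349  0.018] [ 0.448 -0.362  0.   ]
    0.69 [343.1, 197.8] [0.51  0.157 0.006] [0.501 0.159 0.   ]
jar_grey 0.54 [236. 204. 254. 233.]
    0.93 [246.6, 221.8] [ 0.635 -0.069  0.016] [ 0.616 -0.072  0.   ]
jar_amber 0.58 [178. 196. 200. 218.]
    0.71 [190.6, 212.2] [ 0.618 -0.2    0.019] [ 0.596 -0.208  0.   ]
    0.69 [385.9, 215.7] [0.564 0.254 0.002] [0.561 0.255 0.   ]
ja
[... 1362 characters left out ...]
0.69 [317.3, 148.0] [ 0.575 -0.34   0.013] [ 0.587 -0.361  0.   ]
card 0.74 [280. 196. 314. 228.]
    0.66 [295.1, 211.5] [ 0.45  -0.087  0.008] [ 0.458 -0.097  0.   ]
    0.23 [276.8, 169.8] [ 0.59  -0.194  0.006] [ 0.598 -0.202  0.   ]
tray 0.87 [ 24. 218. 227. 366.]
    0.62 [133.6, 279.1] [0.549 0.25  0.003] [0.553 0.249 0.   ]
    0.6 [154.8, 295.4] [0.489 0.248 0.005] [0.493 0.246 0.   ]
dish_red 0.88 [ 98. 305. 142. 346.]
    0.67 [121.5, 325.3] [0.479 0.318 0.004] [0.482 0.318 0.   ]
dish_purple 0.97 [168. 246. 210. 277.]
    0.96 [184.9, 264.9] [0.505 0.169 0.007] [0.511 0.165 0.   ]
dish_grey 0.71 [136. 275. 176. 310.]
    0.67 [157.8, 293.0] [0.489 0.241 0.005] [0.493 0.239 0.   ]
```

View images.

```bash
python3 - <<'E'
import cv2
a=cv2.imread('pics/scene0.png')[140:270,90:490];b=cv2.imread('pics/side0.png')[120:384,10:380]
cv2.imwrite('pics/a.png',cv2.resize(a,None,fx=2,fy=2,interpolation=2));cv2.imwrite('pics/b.png',cv2.resize(b,None,fx=2,fy=2,interpolation=2))
E
```

```text
(no output)
```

View pics/a.png

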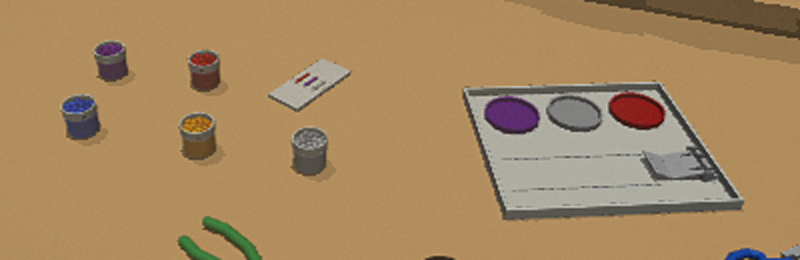

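View pics/b.png

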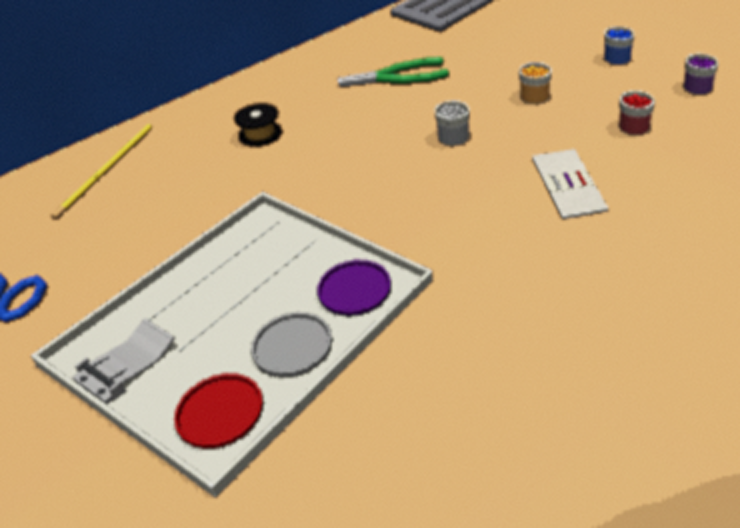

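Request:
{"name": "send_rows", "arguments": {
  "plan": [
    [-1, -0.042, -0.024, -0.01, 0],
    [-1, -0.042, -0.024, -0.01, 0],
    [-1, -0.042, -0.024, -0.01, 0],
    [-1, -0.042, -0.024, -0.01, 0],
    [-1, -0.042, -0.024, -0.01, 0]
  ]
}}

```text
t: 2.6
tool_pos: [0.3683, 0.4343, 0.2732]
orientation: [0.505, 3.101, 0.001]
contact_force: [0.7, -0.0, -0.3]
opening: 0.996
gripper_force: 0.0
```

Request:
{"name": "send_rows", "arguments": {
  "plan": [
    [-1, -0.042, -0.024, -0.01, 0],
    [-1, -0.042, -0.024, -0.01, 0],
    [-1, -0.042, -0.024, -0.01, 0],
    [-1, -0.042, -0.024, -0.01, 0],
    [-1, 0, 0, 0, 0]
  ]
}}

```text
t: 3.1
tool_pos: [0.5014, 0.2846, 0.3145]
orientation: [0.521, 3.094, -0.0]
contact_force: [-0.8, -0.5, -0.5]
opening: 0.999
gripper_force: 0.0
```

```bash
cat >> h.py <<'E'
np.set_printoptions(precision=4,suppress=True)
def snap(name,cam="wrist"):
    info=r.camera_info(cam); im,d=r.capture(cam); save(name,im); return im,d,cloud(cam,d,info),info
def to(x,y,z,yaw=None,s=None):
    """shift in tool axes to the world target; then turn so that tool x points at world yaw (deg), mod 180"""
    s=s or r.get_state(); M=Rot.from_rotvec(s["orientation"]).as_matrix()
    d=M.T@(np.array([x,y,z])-s["tool_pos"]); cur=np.degrees(np.arctan2(M[1,0],M[0,0])); roll=None
    if yaw is not None: roll=-((yaw-cur+90)%180-90)   # tool z down
    print("to",(x,y,z,yaw),"shift",np.round(d,4),"norm",round(float(np.linalg.norm(d)),3),"curyaw",round(float(cur),2),"roll",roll,"q7",s["q"][6].round(2))
def blob(P,mask,zmin,zmax):
    m=mask&(P[...,2]>zmin)&(P[...,2]<zmax); n,l,st,c=cv2.connectedComponentsWithStats(m.astype(np.uint8))
    return [(l==i) for i in np.argsort(-st[1:,4])+1] if n>1 else []
E
python3 - <<'E'
from h import *
im,d,P,info=snap("w1"); np.savez("pics/w1.npz",P=P,im=im)
print("cam",-np.array(info["R"]).T@info["t"],info["R"])
hsv=cv2.cvtColor(im,cv2.COLOR_RGB2HSV)
for n in names[6:]:
    f=r.search_frame("wrist",n)[:1];g=r.mark_of("wrist",n)[:1]
    if g:print(n,f,g,world("wrist",g[0]["uv"],z=.004,info=info))
E
```

```text
cam [0.4258 0.3094 0.4762] [[ 0.3279  0.9447  0.0009]
 [ 0.9041 -0.3141  0.2897]
 [ 0.2739 -0.0942 -0.9571]]
tray [{'rect': [139.8, 84.2, 351.4, 262.5], 'score': 0.81}] [{'uv': [244.5, 185.2], 'score': 0.83}] [0.5483 0.2493 0.004 ]
dish_red [{'rect': [253.1, 106.4, 300.0, 155.6], 'score': 0.87}] [{'uv': [273.3, 129.6], 'score': 0.6}] [0.4797 0.3205 0.004 ]
dish_purple [{'rect': [163.2, 157.2, 205.7, 200.1], 'score': 0.7}] [{'uv': [184.0, 179.6], 'score': 0.83}] [0.5078 0.1611 0.004 ]
dish_grey [{'rect': [207.4, 133.3, 250.6, 178.5], 'score': 0.9}] [{'uv': [230.8, 154.6], 'score': 0.74}] [0.4945 0.2459 0.004 ]
```

View pics/w1.png

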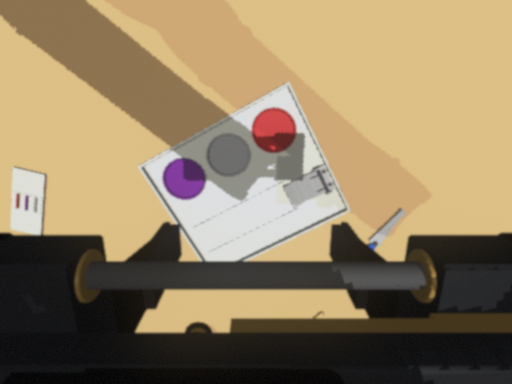

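```bash
python3 - <<'E'
from h import *
z=np.load("pics/w1.npz");im,P=z["im"],z["P"]
info=r.camera_info("wrist")
def dishes(im,cam,box):
    hsv=cv2.cvtColor(im,cv2.COLOR_RGB2HSV);H,S,V=[hsv[...,i].astype(int) for i in range(3)]
    R={}
    for n,m in(("red",((H<8)|(H>172))&(S>140)),("purple",(H>125)&(H<160)&(S>90))):
        k=np.zeros_like(m);k[box[1]:box[3],box[0]:box[2]]=1;m=m&k
        nn,l,st,c=cv2.connectedComponentsWithStats(m.astype(np.uint8));i=1+np.argmax(st[1:,4])
        cs,_=cv2.findContours((l==i).astype(np.uint8),0,1)
        e=cv2.fitEllipse(cv2.convexHull(max(cs,key=len))); 
        R[n]=world(cam,e[0],z=.009); print(cam,n,st[i,4],e,R[n])
    a=np.array(R["red"]-R["purple"]);print("len",np.linalg.norm(a),"ydir deg",np.degrees(np.arctan2(a[1],a[0])),"mid",(R["red"]+R["purple"])/2)
dishes(im,"wrist",(130,80,352,265))
dishes(cv2.imread("pics/scene0.png")[:,:,::-1].copy(),"scene",(320,178,470,255))
dishes(cv2.imread("pics/side0.png")[:,:,::-1].copy(),"side",(20,215,230,370))
# tray rim cloud
m=(P[...,2]>.009)&(P[...,2]<.02)&(P[...,0]>.38)&(P[...,0]<.75)&(P[...,1]>.08)&(P[...,1]<.45)
q=P[m][:,:2]; print(len(q),cv2.minAreaRect(q.astype(np.float32)))
print("table z",np.median(P[90:130,60:120,2]))
# view jars target
to(.52,-.2,.31,None)
E
```

```text
wrist red 1399 ((273.43896484375, 129.77175903320312), (41.345001220703125, 42.48690414428711), 17.31244659423828) [0.4715 0.3283 0.009 ]
wrist purple 1275 ((183.59774780273438, 178.4583282470703), (38.80683135986328, 41.37690353393555), 123.0086898803711) [0.4989 0.1717 0.009 ]
len 0.15894704405541085 ydir deg 99.91033715038539 mid [0.4852 0.25   0.009 ]
scene red 376 ((408.1226806640625, 194.88424682617188), (16.801637649536133, 27.92618751525879), 105.27351379394531) [0.4836 0.3211 0.009 ]
scene purple 337 ((345.75396728515625, 196.72398376464844), (17.126554489135742, 26.94175148010254), 104.12873840332031) [0.5077 0.1639 0.009 ]
len 0.15899984456093832 ydir deg 98.72855846488709 mid [0.4957 0.2425 0.009 ]
side red 1220 ((118.80023956298828, 324.92022705078125), (33.59941864013672, 45.783390045166016), 62.348175048828125) [0.4786 0.3232 0.009 ]
side purple 766 ((186.6160430908203, 263.35894775390625), (26.432933807373047, 36.41527557373047), 77.8002700805664) [0.5039 0.1655 0.009 ]
len 0.1596528168893866 ydir deg 99.11977672190653 mid [0.4913 0.2443 0.009 ]
3150 ((0.5919551849365234, 0.2656330466270447), (0.3069891631603241, 0.27758002281188965), 9.130732536315918)
table z -0.00019165719845847456
to (0.52, -0.2, 0.31, None) shift [-0.1787 -0.4597  0.0024] norm 0.493 curyaw 161.61 roll None q7 0.68
```

Request:
{"name": "send_rows", "arguments": {
  "plan": [
    [-1, -0.0215, -0.0447, 0, 0],
    [-1, -0.0215, -0.0447, 0, 0],
    [-1, -0.0215, -0.0447, 0, 0],
    [-1, -0.0215, -0.0447, 0, 0],
    [-1, -0.0215, -0.0447, 0, 0]
  ]
}}

```text
t: 4.05
tool_pos: [0.527, 0.0441, 0.3127]
orientation: [0.503, 3.101, 0.001]
contact_force: [0.9, -0.3, -0.2]
opening: 0.995
gripper_force: 0.0
```

Request:
{"name": "send_rows", "arguments": {
  "plan": [
    [-1, -0.0215, -0.0447, 0, 0],
    [-1, -0.0215, -0.0447, 0, 0],
    [-1, -0.0215, -0.0447, 0, 0],
    [-1, -0.0215, -0.0447, 0, 0],
    [-1, -0.0215, -0.0447, 0, 0]
  ]
}}

```text
t: 4.55
tool_pos: [0.5584, -0.2018, 0.3128]
orientation: [0.502, 3.1, 0.0]
contact_force: [0.9, 1.0, 0.4]
opening: 0.995
gripper_force: 0.0
```

Request:
{"name": "send_rows", "arguments": {
  "plan": [
    [-1, 0, 0, 0, 0],
    [-1, 0, 0, 0, 0],
    [-1, 0, 0, 0, 0],
    [-1, 0, 0, 0, 0]
  ]
}}

```text
t: 4.95
tool_pos: [0.5586, -0.1985, 0.3125]
orientation: [-0.5, -3.101, -0.001]
contact_force: [-0.0, 0.1, 0.3]
opening: 1.0
gripper_force: 0.0
```

```bash
python3 - <<'E'
from h import *
im,d,P,info=snap("w2"); np.savez("pics/w2.npz",P=P,im=im)
print(r.get_state()["tool_pos"],r.get_state()["dq"])
for n in names[:6]:
    for g in r.mark_of("wrist",n)[:2]: print(n,round(g["score"],2),g["uv"],world("wrist",g["uv"],z=0,info=info))
# jar tops from depth
nn,l,st,c=cv2.connectedComponentsWithStats(((P[...,2]>.03)&(P[...,2]<.048)&(P[...,0]>.35)).astype(np.uint8))
for i in range(1,nn):
    if st[i,4]>60:
        (x,y),rad=cv2.minEnclosingCircle(P[l==i][:,:2].astype(np.float32)); print("top",c[i],st[i,4],x,y,rad,np.median(P[l==i][:,2]),np.median(im[l==i],axis=0))
E
```

```text
[ 0.5586 -0.1987  0.3126] [ 0.0019 -0.0015  0.0058 -0.0006  0.0005 -0.0017  0.0025]
jar_red 0.59 [215.0, 101.4] [ 0.4686 -0.2326  0.    ]
jar_purple 0.73 [130.0, 120.4] [ 0.4539 -0.3646  0.    ]
jar_grey 0.81 [342.2, 162.1] [ 0.618  -0.0743  0.    ]
jar_amber 0.56 [253.2, 182.0] [ 0.6046 -0.2179  0.    ]
jar_blue 0.88 [163.9, 195.7] [ 0.5807 -0.3633  0.    ]
card 0.86 [299.3, 63.2] [ 0.4572 -0.0986  0.    ]
top [211.1231 101.3524] 715 0.46817949414253235 -0.23314566910266876 0.020268939435482025 0.03621078920036057 [113.  46.  39.]
top [123.6887 124.7438] 726 0.45907384157180786 -0.36121198534965515 0.02054649032652378 0.03619058306150441 [111.  60. 127.]
top [346.5212 165.8932] 637 0.6153073310852051 -0.07734526693820953 0.02039075829088688 0.03623920143870239 [147. 145. 139.]
top [257.9444 184.9629] 593 0.6022058129310608 -0.20975930988788605 0.020424699410796165 0.03647536561869642 [140.  99.  46.]
top [160.5632 201.8331] 593 0.5805169343948364 -0.3578440845012665 0.020780423656105995 0.036399678647298615 [ 71.  88. 165.]
top [462.3444 231.2111] 90 0.782228410243988 0.07262376695871353 0.02109878696501255 0.030565872816570312 [43.5 39.  33. ]
```

View pics/w2.png

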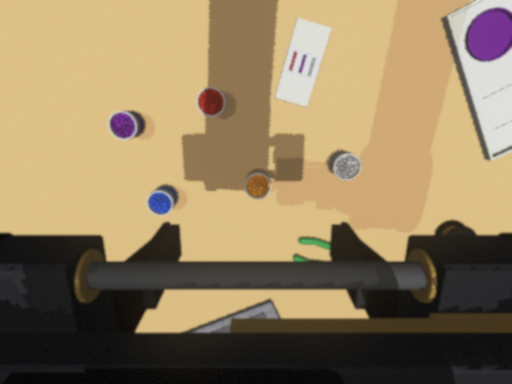

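```bash
python3 - <<'E'
from h import *
z=np.load("pics/w2.npz");im,P=z["im"],z["P"]
hsv=cv2.cvtColor(im,cv2.COLOR_RGB2HSV)
m=np.zeros(im.shape[:2],np.uint8);m[10:112,268:336]=1
m&=(hsv[...,1]<50).astype(np.uint8); m=cv2.morphologyEx(m,cv2.MORPH_CLOSE,np.ones((9,9)))
n,l,st,c=cv2.connectedComponentsWithStats(m);i=1+np.argmax(st[1:,4])
q=P[l==i];info=r.camera_info("wrist")
cs=max(cv2.findContours((l==i).astype(np.uint8),0,1)[0],key=len)[:,0]
w=np.array([world("wrist",u,z=.005,info=info)[:2] for u in cs],np.float32)
print(st[i],np.median(q[:,2]),cv2.minAreaRect(w),cv2.boxPoints(cv2.minAreaRect(w)))
to(.468,-.233,.012)
to(.468,-.233,.1)
E
```

```text
[ 275   18   56   89 2917] 0.0050090894177600345 ((0.45895886421203613, -0.09770655632019043), (0.05026935040950775, 0.10984021425247192), 56.09917068481445) [[ 0.3994 -0.0879]
 [ 0.4905 -0.1492]
 [ 0.5186 -0.1075]
 [ 0.4274 -0.0462]]
to (0.468, -0.233, 0.012, None) shift [ 0.0753 -0.0598  0.3007] norm 0.316 curyaw 161.54 roll None q7 1.64
to (0.468, -0.233, 0.1, None) shift [ 0.0753 -0.0598  0.2127] norm 0.233 curyaw 161.54 roll None q7 1.64
```

Request:
{"name": "send_rows", "arguments": {
  "plan": [
    [-1, 0.0151, -0.012, 0.0425, 0],
    [-1, 0.0151, -0.012, 0.0425, 0],
    [-1, 0.0151, -0.012, 0.0425, 0],
    [-1, 0.0151, -0.012, 0.0425, 0],
    [-1, 0.0149, -0.0118, 0.0427, 0]
  ],
  "newtons": 15
}}

```text
t: 5.8
tool_pos: [0.4671, -0.2333, 0.0986]
orientation: [0.505, 3.1, 0.0]
contact_force: [0.9, 0.3, -0.2]
opening: 0.998
gripper_force: 0.0
```

Request:
{"name": "send_rows", "arguments": {
  "plan": [
    [-1, 0, 0, 0, 0],
    [-1, 0, 0, 0.03, 0],
    [-1, 0, 0, 0.03, 0],
    [-1, 0, 0, 0.028, 0],
    [-1, 0, 0, 0, 0]
  ]
}}

```text
t: 6.3
tool_pos: [0.4668, -0.2324, 0.01]
orientation: [-0.503, -3.097, -0.0]
contact_force: [-0.3, -0.0, 0.3]
opening: 1.002
gripper_force: 0.0
```

Request:
{"name": "send_rows", "arguments": {
  "plan": [
    [-1, 0, 0, 0, 0],
    [0.6, 0, 0, 0, 0],
    [0.6, 0, 0, 0, 0],
    [0.6, 0, 0, 0, 0],
    [0.6, 0, 0, 0, 0]
  ]
}}

```text
t: 6.8
tool_pos: [0.4683, -0.2333, 0.0125]
orientation: [0.505, 3.1, 0.0]
contact_force: [-0.3, 0.7, -0.1]
opening: 0.722
gripper_force: 0.0
```

Request:
{"name": "send_rows", "arguments": {
  "plan": [
    [0.6, 0, 0, 0, 0],
    [0.6, 0, 0, 0, 0],
    [0.6, 0, 0, 0, 0],
    [0.6, 0, 0, 0, 0],
    [0.6, 0, 0, 0, 0]
  ]
}}

```text
t: 7.3
tool_pos: [0.4678, -0.2333, 0.0119]
orientation: [-0.505, -3.101, -0.0]
contact_force: [-1.2, 0.8, 0.9]
opening: 0.453
gripper_force: 15.0
```

```bash
python3 - <<'E'
from h import *
s=r.get_state();print(s["opening"],s["gripper_force"],s["tool_pos"]); to(.480,.3215,.11); to(.480,.3215,.0175)
E
```

```text
0.4533965393862616 14.999983676243573 [ 0.4678 -0.2333  0.0119]
to (0.48, 0.3215, 0.11, None) shift [ 0.1644  0.53   -0.0981] norm 0.564 curyaw 161.5 roll None q7 1.88
to (0.48, 0.3215, 0.0175, None) shift [ 0.1644  0.53   -0.0056] norm 0.555 curyaw 161.5 roll None q7 1.88
```

Request:
{"name": "send_rows", "arguments": {
  "plan": [
    [0.6, 0, 0, -0.02, 0],
    [0.6, 0, 0, -0.04, 0],
    [0.6, 0, 0, -0.038, 0],
    [0.6, 0.007, 0.022, 0, 0],
    [0.6, 0.0137, 0.0442, 0, 0]
  ]
}}

```text
t: 7.8
tool_pos: [0.4697, -0.1665, 0.1113]
orientation: [0.513, 3.096, -0.002]
contact_force: [0.5, 0.8, -0.4]
opening: 0.451
gripper_force: 15.0
```

Request:
{"name": "send_rows", "arguments": {
  "plan": [
    [0.6, 0.0137, 0.0442, 0, 0],
    [0.6, 0.0137, 0.0442, 0, 0],
    [0.6, 0.0137, 0.0442, 0, 0],
    [0.6, 0.0137, 0.0442, 0, 0],
    [0.6, 0.0137, 0.0442, 0, 0]
  ]
}}

```text
t: 8.3
tool_pos: [0.474, 0.0692, 0.11]
orientation: [0.505, 3.1, 0.001]
contact_force: [1.1, -0.6, -0.9]
opening: 0.455
gripper_force: 15.0
```

Request:
{"name": "send_rows", "arguments": {
  "plan": [
    [0.6, 0.0137, 0.0442, 0, 0],
    [0.6, 0.0137, 0.0442, 0, 0],
    [0.6, 0.0137, 0.0442, 0, 0],
    [0.6, 0.0137, 0.0442, 0, 0],
    [0.6, 0.0067, 0.0222, 0, 0]
  ]
}}

```text
t: 8.8
tool_pos: [0.478, 0.2802, 0.1096]
orientation: [-0.498, -3.101, -0.001]
contact_force: [0.4, -0.8, 0.1]
opening: 0.453
gripper_force: 15.0
```

Request:
{"name": "send_rows", "arguments": {
  "plan": [
    [0.6, 0.0137, 0.0442, 0, 0],
    [0.6, 0, 0, 0, 0],
    [0.6, 0, 0, 0, 0],
    [0.6, 0, 0, 0, 0],
    [0.6, 0, 0, 0, 0]
  ]
}}

```text
t: 9.3
tool_pos: [0.4806, 0.3205, 0.1099]
orientation: [0.508, 3.1, -0.001]
contact_force: [0.9, -0.0, -0.5]
opening: 0.458
gripper_force: 15.0
```

```bash
python3 - <<'E'
from h import *
print(r.get_state()["tool_pos"],np.abs(r.get_state()["dq"]).max(), r.get_state()["opening"])
im,d,P,info=snap("w3"); np.savez("pics/w3.npz",P=P,im=im); 
hsv=cv2.cvtColor(im,cv2.COLOR_RGB2HSV);H,S,V=[hsv[...,i].astype(int) for i in range(3)]
for n in names[7:]:
    f=r.search_frame("wrist",n)[:1];g=r.mark_of("wrist",n)[:1]
    if g:print(n,f,g[0]["uv"],world("wrist",g[0]["uv"],z=.003,info=info))
E
```

```text
[0.4806 0.3205 0.1099] 0.00403349927931552 0.4582473846434851
dish_red [{'rect': [220.1, 148.2, 292.8, 215.2], 'score': 0.91}] [257.6, 190.5] [0.4829 0.3208 0.003 ]
dish_grey [{'rect': [146.6, 190.0, 217.6, 256.6], 'score': 0.65}] [178.8, 226.6] [0.493  0.2383 0.003 ]
```

View pics/w3.png

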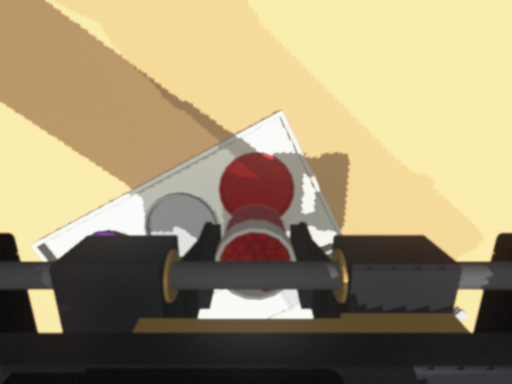

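Request:
{"name": "send_rows", "arguments": {
  "plan": [
    [0.6, -0.001, 0, 0.035, 0],
    [0.6, 0, 0, 0.03, 0],
    [0.6, 0, 0, 0.018, 0],
    [0.6, 0, 0, 0.006, 0],
    [0.6, 0, 0, 0.003, 0]
  ]
}}

```text
t: 10.15
tool_pos: [0.4811, 0.3214, 0.0176]
orientation: [-0.505, -3.1, 0.001]
contact_force: [-0.2, 1.4, 0.2]
opening: 0.454
gripper_force: 15.0
```

Request:
{"name": "send_rows", "arguments": {
  "plan": [
    [0.6, 0, 0, 0, 0],
    [0.6, 0, 0, 0, 0],
    [-0.35, 0, 0, 0, 0],
    [-0.35, 0, 0, 0, 0],
    [-0.35, 0, 0, 0, 0]
  ]
}}

```text
t: 10.65
tool_pos: [0.4813, 0.3217, 0.0183]
orientation: [0.505, 3.1, 0.001]
contact_force: [-0.4, -1.0, 0.7]
opening: 0.631
gripper_force: 0.0
```

Request:
{"name": "send_rows", "arguments": {
  "plan": [
    [-0.35, 0, 0, 0, 0],
    [-0.35, 0, 0, -0.02, 0],
    [-0.35, 0, 0, -0.04, 0],
    [-0.35, 0, 0, -0.03, 0],
    [-0.35, 0, 0, 0, 0]
  ]
}}

```text
t: 11.15
tool_pos: [0.4835, 0.3231, 0.1124]
orientation: [0.505, 3.096, 0.009]
contact_force: [0.2, 0.5, 0.3]
opening: 0.676
gripper_force: 0.0
```

```bash
python3 - <<'E'
from h import *
s=r.get_state();print(s["tool_pos"],s["opening"])
to(.459,-.361,.11)
E
```

```text
[0.4835 0.3231 0.1124] 0.6756034763677359
to (0.459, -0.361, 0.11, None) shift [-0.194  -0.6564 -0.001 ] norm 0.684 curyaw 161.49 roll None q7 0.67
```

Request:
{"name": "send_rows", "arguments": {
  "plan": [
    [-1, -0.009, -0.0275, 0, 0],
    [-1, -0.0133, -0.0448, 0, 0],
    [-1, -0.0133, -0.0448, 0, 0],
    [-1, -0.0133, -0.0448, 0, 0],
    [-1, -0.0133, -0.0448, 0, 0]
  ]
}}

```text
t: 11.65
tool_pos: [0.474, 0.1039, 0.1074]
orientation: [-0.505, -3.101, 0.0]
contact_force: [1.2, -1.2, 0.4]
opening: 0.98
gripper_force: 0.0
```

Request:
{"name": "send_rows", "arguments": {
  "plan": [
    [-1, -0.0133, -0.0448, 0, 0],
    [-1, -0.0133, -0.0448, 0, 0],
    [-1, -0.0133, -0.0448, 0, 0],
    [-1, -0.0133, -0.0448, 0, 0],
    [-1, -0.0133, -0.0448, 0, 0]
  ]
}}

```text
t: 12.15
tool_pos: [0.4659, -0.1295, 0.1076]
orientation: [0.505, 3.101, 0.001]
contact_force: [1.7, 0.0, 0.3]
opening: 1.006
gripper_force: 0.0
```

Request:
{"name": "send_rows", "arguments": {
  "plan": [
    [-1, -0.0133, -0.0448, 0, 0],
    [-1, -0.0133, -0.0448, 0, 0],
    [-1, -0.0133, -0.0448, 0, 0],
    [-1, -0.0133, -0.0448, 0, 0],
    [-1, -0.0133, -0.0448, 0, 0]
  ]
}}

```text
t: 12.65
tool_pos: [0.4582, -0.3628, 0.1073]
orientation: [-0.504, -3.101, -0.0]
contact_force: [1.5, 1.7, 0.1]
opening: 1.003
gripper_force: 0.0
```

Request:
{"name": "send_rows", "arguments": {
  "plan": [
    [-1, 0, 0, 0, 0],
    [-1, 0, 0, 0, 0],
    [-1, 0, 0, 0, 0]
  ]
}}

```text
t: 12.95
tool_pos: [0.4587, -0.3601, 0.1073]
orientation: [-0.503, -3.1, -0.001]
contact_force: [0.1, 1.2, -0.5]
opening: 0.997
gripper_force: 0.0
```

```bash
python3 - <<'E'
from h import *
s=r.get_state();print(s["tool_pos"],s["opening"],s["q"])
to(.459,-.361,.012)
im,d,P,info=snap("w4")
for g in r.mark_of("wrist","jar_purple")[:2]: print(g,world("wrist",g["uv"],z=0,info=info))
m=(P[...,2]>.033)&(P[...,2]<.045)&(np.hypot(P[...,0]-.459,P[...,1]+.361)<.03)
print(m.sum(), cv2.minEnclosingCircle(P[m][:,:2].astype(np.float32)))
E
```

```text
[ 0.4587 -0.3601  0.1073] 0.9967482853050763 [-0.0533  0.3609  0.7859  1.8005 -0.2847  1.0984  2.081 ]
to (0.459, -0.361, 0.012, None) shift [-0.0006 -0.0009  0.0953] norm 0.095 curyaw 161.56 roll None q7 2.08
{'uv': [253.9, 189.5], 'score': 0.66} [ 0.4591 -0.3625  0.    ]
1939 ((0.45858392119407654, -0.36183595657348633), 0.020374560728669167)
```

Request:
{"name": "send_rows", "arguments": {
  "plan": [
    [-1, 0, -0.001, 0.03, 0],
    [-1, 0, 0, 0.035, 0],
    [-1, 0, 0, 0.03, 0],
    [-1, 0, 0, 0, 0],
    [-1, 0, 0, 0, 0]
  ]
}}

```text
t: 13.55
tool_pos: [0.4586, -0.3615, 0.0135]
orientation: [-0.503, -3.101, -0.0]
contact_force: [0.5, -0.1, 0.1]
opening: 0.995
gripper_force: 0.0
```

Request:
{"name": "send_rows", "arguments": {
  "plan": [
    [0.6, 0, 0, 0, 0],
    [0.6, 0, 0, 0, 0],
    [0.6, 0, 0, 0, 0],
    [0.6, 0, 0, 0, 0],
    [0.6, 0, 0, 0, 0]
  ]
}}

```text
t: 14.05
tool_pos: [0.4584, -0.3623, 0.0132]
orientation: [0.505, 3.1, -0.0]
contact_force: [-0.5, -0.1, -1.0]
opening: 0.628
gripper_force: 0.0
```

Request:
{"name": "send_rows", "arguments": {
  "plan": [
    [0.6, 0, 0, 0, 0],
    [0.6, 0, 0, 0, 0],
    [0.6, 0, 0, 0, 0],
    [0.6, 0, 0, 0, 0],
    [0.6, 0, 0, 0, 0]
  ]
}}

```text
t: 14.55
tool_pos: [0.4582, -0.3622, 0.0129]
orientation: [-0.505, -3.101, -0.0]
contact_force: [-0.6, 0.5, 1.1]
opening: 0.451
gripper_force: 15.0
```

```bash
python3 - <<'E'
from h import *
s=r.get_state();print(s["opening"],s["gripper_force"],s["tool_pos"]); to(.5065,.164,.11)
E
```

```text
0.45068361161051024 14.999775064643472 [ 0.4582 -0.3622  0.0129]
to (0.5065, 0.164, 0.11, None) shift [ 0.1212  0.5143 -0.0971] norm 0.537 curyaw 161.5 roll None q7 2.16
```

Request:
{"name": "send_rows", "arguments": {
  "plan": [
    [0.6, 0, 0, -0.02, 0],
    [0.6, 0, 0, -0.04, 0],
    [0.6, 0, 0, -0.037, 0],
    [0.6, 0.0035, 0.0138, 0, 0],
    [0.6, 0.0107, 0.0455, 0, 0]
  ]
}}

```text
t: 15.05
tool_pos: [0.4629, -0.3053, 0.1111]
orientation: [0.514, 3.096, -0.005]
contact_force: [0.6, 1.8, -0.4]
opening: 0.456
gripper_force: 15.0
```

Request:
{"name": "send_rows", "arguments": {
  "plan": [
    [0.6, 0.0107, 0.0455, 0, 0],
    [0.6, 0.0107, 0.0455, 0, 0],
    [0.6, 0.0107, 0.0455, 0, 0],
    [0.6, 0.0107, 0.0455, 0, 0],
    [0.6, 0.0107, 0.0455, 0, 0]
  ]
}}

```text
t: 15.55
tool_pos: [0.4846, -0.0665, 0.1096]
orientation: [0.505, 3.101, 0.001]
contact_force: [1.5, 0.0, -0.6]
opening: 0.461
gripper_force: 15.0
```

Request:
{"name": "send_rows", "arguments": {
  "plan": [
    [0.6, 0.0107, 0.0455, 0, 0],
    [0.6, 0.0107, 0.0455, 0, 0],
    [0.6, 0.0107, 0.0455, 0, 0],
    [0.6, 0.0107, 0.0455, 0, 0],
    [0.6, 0.0107, 0.0455, 0, 0]
  ]
}}

```text
t: 16.05
tool_pos: [0.5059, 0.1661, 0.1094]
orientation: [-0.505, -3.1, -0.0]
contact_force: [0.7, -0.3, -1.2]
opening: 0.454
gripper_force: 15.0
```

Request:
{"name": "send_rows", "arguments": {
  "plan": [
    [0.6, 0, 0, 0, 0],
    [0.6, 0, 0, 0, 0],
    [0.6, 0, 0, 0, 0],
    [0.6, 0, 0, 0, 0]
  ]
}}

```text
t: 16.45
tool_pos: [0.5064, 0.1625, 0.1097]
orientation: [-0.508, -3.1, 0.0]
contact_force: [-0.3, -0.1, -0.5]
opening: 0.459
gripper_force: 15.0
```

```bash
python3 - <<'E'
from h import *
s=r.get_state();print(s["tool_pos"],np.abs(s["dq"]).max(), s["opening"])
im,d,P,info=snap("w5")
for n in names[7:]:
    f=r.search_frame("wrist",n)[:1];g=r.mark_of("wrist",n)[:1]
    if g:print(n,f,g[0]["uv"],world("wrist",g[0]["uv"],z=.003,info=info))
    if f:
        a=f[0]["rect"]; print("  rect left/right/top", world("wrist",[a[0],(a[1]+a[3])/2],z=.011,info=info),world("wrist",[a[2],(a[1]+a[3])/2],z=.011,info=info))
m=(P[...,2]>.038)&(P[...,2]<.05)&(np.hypot(P[...,0]-.48,P[...,1]-.321)<.035)
print(m.sum(), cv2.minEnclosingCircle(P[m][:,:2].astype(np.float32)))
E
```

```text
[0.5064 0.1625 0.1097] 0.003777397617842298 0.458582480654907
  rect left/right/top [0.467  0.2868 0.011 ] [0.4884 0.3503 0.011 ]
dish_purple [{'rect': [218.9, 150.9, 296.0, 215.4], 'score': 0.71}] [251.8, 184.3] [0.5015 0.1597 0.003 ]
  rect left/right/top [0.4891 0.1333 0.011 ] [0.5109 0.1979 0.011 ]
dish_grey [{'rect': [299.8, 107.8, 377.9, 186.6], 'score': 0.7}] [336.8, 147.1] [0.4932 0.2416 0.003 ]
  rect left/right/top [0.4813 0.21   0.011 ] [0.5027 0.2733 0.011 ]
2809 ((0.4820413589477539, 0.3211624026298523), 0.021121710538864136)
```

View pics/w5.png

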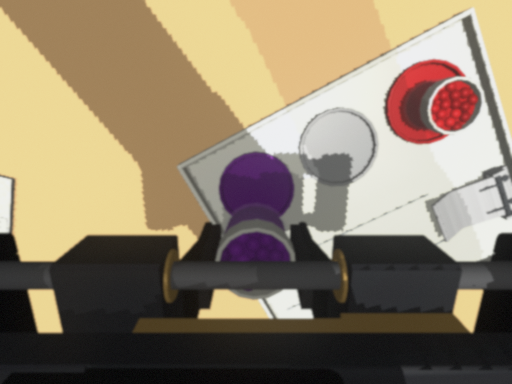

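Request:
{"name": "send_rows", "arguments": {
  "plan": [
    [0.6, 0.001, -0.001, 0.035, 0],
    [0.6, 0, 0, 0.03, 0],
    [0.6, 0, 0, 0.018, 0],
    [0.6, 0, 0, 0.006, 0],
    [0.6, 0, 0, 0.0025, 0]
  ]
}}

```text
t: 17.3
tool_pos: [0.5048, 0.163, 0.0182]
orientation: [-0.505, -3.099, 0.001]
contact_force: [-9.2, -3.7, 17.5]
opening: 0.458
gripper_force: 15.0
```

Request:
{"name": "send_rows", "arguments": {
  "plan": [
    [0.6, 0, 0, 0, 0],
    [0.6, 0, 0, 0, 0],
    [-0.35, 0, 0, 0, 0],
    [-0.35, 0, 0, 0, 0],
    [-0.35, 0, 0, 0, 0]
  ]
}}

```text
t: 17.8
tool_pos: [0.5054, 0.1635, 0.0187]
orientation: [0.505, 3.1, 0.001]
contact_force: [0.5, 0.7, -0.2]
opening: 0.631
gripper_force: 0.0
```

Request:
{"name": "send_rows", "arguments": {
  "plan": [
    [-0.35, 0, 0, 0, 0],
    [-0.35, 0, 0, -0.02, 0],
    [-0.35, 0, 0, -0.04, 0],
    [-0.35, 0, 0, -0.03, 0],
    [-0.35, 0, 0, 0, 0]
  ]
}}

```text
t: 18.3
tool_pos: [0.5077, 0.1642, 0.1125]
orientation: [0.504, 3.096, 0.007]
contact_force: [0.3, 0.2, 0.2]
opening: 0.676
gripper_force: 0.0
```

```bash
python3 - <<'E'
from h import *
s=r.get_state();print(s["tool_pos"],s["opening"])
to(.6153,-.0773,.1085)
E
```

```text
[0.5077 0.1642 0.1125] 0.675999973484708
to (0.6153, -0.0773, 0.1085, None) shift [-0.1787 -0.1948  0.0038] norm 0.264 curyaw 161.49 roll None q7 0.95
```

Request:
{"name": "send_rows", "arguments": {
  "plan": [
    [-1, -0.0301, -0.0322, 0, 0],
    [-1, -0.0301, -0.0322, 0, 0],
    [-1, -0.0301, -0.0322, 0, 0],
    [-1, -0.0301, -0.0322, 0, 0],
    [-1, -0.0301, -0.0322, 0, 0]
  ]
}}

```text
t: 18.8
tool_pos: [0.5971, -0.0386, 0.1078]
orientation: [-0.504, -3.1, 0.0]
contact_force: [0.8, 0.5, -0.3]
opening: 0.979
gripper_force: 0.0
```

Request:
{"name": "send_rows", "arguments": {
  "plan": [
    [-1, -0.0301, -0.0322, 0, 0],
    [-1, 0, 0, 0, 0],
    [-1, 0, 0, 0, 0],
    [-1, 0, 0, 0, 0]
  ]
}}

```text
t: 19.2
tool_pos: [0.6148, -0.0759, 0.1077]
orientation: [-0.503, -3.1, -0.001]
contact_force: [0.1, 1.5, 0.6]
opening: 0.998
gripper_force: 0.0
```

```bash
python3 - <<'E'
from h import *
s=r.get_state();print(s["tool_pos"],s["opening"],s["q"])
im,d,P,info=snap("w6")
m=(P[...,2]>.033)&(P[...,2]<.045)&(np.hypot(P[...,0]-.6153,P[...,1]+.0773)<.03)
(x,y),rd=cv2.minEnclosingCircle(P[m][:,:2].astype(np.float32)); print(m.sum(),x,y,rd)
to(x,y,.0125)
E
```

```text
[ 0.6148 -0.0759  0.1077] 0.997734819097925 [-0.4372  0.4037  0.6187  1.7036 -0.2568  1.1175  1.5064]
1919 0.6151652336120605 -0.07745955884456635 0.020482361316680908
to (0.6151652336120605, -0.07745955884456635, 0.0125, None) shift [-0.001  -0.0017  0.0954] norm 0.095 curyaw 161.61 roll None q7 1.51
```

Request:
{"name": "send_rows", "arguments": {
  "plan": [
    [-1, 0, -0.001, 0.03, 0],
    [-1, 0, 0, 0.035, 0],
    [-1, 0, 0, 0.03, 0],
    [-1, 0, 0, 0, 0],
    [-1, 0, 0, 0, 0]
  ]
}}

```text
t: 19.75
tool_pos: [0.6148, -0.0772, 0.0138]
orientation: [-0.503, -3.101, -0.0]
contact_force: [0.3, 0.0, 0.4]
opening: 0.996
gripper_force: 0.0
```

Request:
{"name": "send_rows", "arguments": {
  "plan": [
    [0.6, 0, 0, 0, 0],
    [0.6, 0, 0, 0, 0],
    [0.6, 0, 0, 0, 0],
    [0.6, 0, 0, 0, 0],
    [0.6, 0, 0, 0, 0]
  ]
}}

```text
t: 20.25
tool_pos: [0.615, -0.0781, 0.0137]
orientation: [0.505, 3.1, 0.0]
contact_force: [-0.3, -0.2, -0.2]
opening: 0.628
gripper_force: 0.0
```

Request:
{"name": "send_rows", "arguments": {
  "plan": [
    [0.6, 0, 0, 0, 0],
    [0.6, 0, 0, 0, 0],
    [0.6, 0, 0, 0, 0],
    [0.6, 0, 0, 0, 0],
    [0.6, 0, 0, 0, 0]
  ]
}}

```text
t: 20.75
tool_pos: [0.6149, -0.0781, 0.0134]
orientation: [-0.505, -3.101, 0.0]
contact_force: [-0.8, 0.4, 1.5]
opening: 0.453
gripper_force: 15.0
```

```bash
python3 - <<'E'
from h import *
s=r.get_state();print(s["opening"],s["gripper_force"],s["tool_pos"]); to(.4925,.2417,.12)
E
```

```text
0.4528801185241975 14.999969357158989 [ 0.6149 -0.0781  0.0134]
to (0.4925, 0.2417, 0.12, None) shift [ 0.2175  0.2645 -0.1066] norm 0.359 curyaw 161.5 roll None q7 1.56
```

Request:
{"name": "send_rows", "arguments": {
  "plan": [
    [0.6, 0, 0, -0.02, 0],
    [0.6, 0, 0, -0.04, 0],
    [0.6, 0, 0, -0.0466, 0],
    [0.6, 0.0272, 0.0331, 0, 0],
    [0.6, 0.0272, 0.0331, 0, 0]
  ]
}}

```text
t: 21.25
tool_pos: [0.5849, 0.0014, 0.1215]
orientation: [0.509, 3.097, 0.001]
contact_force: [-0.3, 1.7, -1.3]
opening: 0.453
gripper_force: 15.0
```

Request:
{"name": "send_rows", "arguments": {
  "plan": [
    [0.6, 0.0272, 0.0331, 0, 0],
    [0.6, 0.0272, 0.0331, 0, 0],
    [0.6, 0.0272, 0.0331, 0, 0],
    [0.6, 0.0272, 0.0331, 0, 0],
    [0.6, 0.0272, 0.0331, 0, 0]
  ]
}}

```text
t: 21.75
tool_pos: [0.5069, 0.2034, 0.12]
orientation: [0.505, 3.101, 0.0]
contact_force: [1.2, -0.2, -0.1]
opening: 0.454
gripper_force: 15.0
```

Request:
{"name": "send_rows", "arguments": {
  "plan": [
    [0.6, 0.0271, 0.0328, 0, 0],
    [0.6, 0, 0, 0, 0],
    [0.6, 0, 0, 0, 0],
    [0.6, 0, 0, 0.03, 0],
    [0.6, 0, 0, 0.03, 0]
  ]
}}

```text
t: 22.25
tool_pos: [0.494, 0.2404, 0.06]
orientation: [0.508, 3.098, 0.002]
contact_force: [-0.2, 0.8, -0.4]
opening: 0.453
gripper_force: 15.0
```

Request:
{"name": "send_rows", "arguments": {
  "plan": [
    [0.6, 0, 0, 0.023, 0],
    [0.6, 0, 0, 0.012, 0],
    [0.6, 0, 0, 0.006, 0],
    [0.6, 0, 0, 0, 0],
    [0.6, 0, 0, 0, 0]
  ]
}}

```text
t: 22.75
tool_pos: [0.4934, 0.2416, 0.0198]
orientation: [0.506, 3.099, 0.001]
contact_force: [0.5, 0.5, -0.9]
opening: 0.453
gripper_force: 15.0
```

Request:
{"name": "send_rows", "arguments": {
  "plan": [
    [0.6, 0, 0, 0.001, 0],
    [-0.35, 0, 0, 0, 0],
    [-0.35, 0, 0, 0, 0],
    [-0.35, 0, 0, 0, 0],
    [-0.35, 0, 0, 0, 0]
  ]
}}

```text
t: 23.25
tool_pos: [0.4926, 0.2418, 0.0181]
orientation: [0.505, 3.101, 0.0]
contact_force: [0.5, -0.2, 0.1]
opening: 0.657
gripper_force: 0.0
```

Request:
{"name": "send_rows", "arguments": {
  "plan": [
    [-0.35, 0, 0, -0.02, 0],
    [-0.35, 0, 0, -0.04, 0],
    [-1, 0, 0, -0.04, 0],
    [-1, -0.04, -0.02, -0.02, 0],
    [-1, -0.04, -0.02, -0.02, 0]
  ]
}}

```text
t: 23.75
tool_pos: [0.5562, 0.1792, 0.1599]
orientation: [0.499, 3.101, 0.003]
contact_force: [0.5, 0.9, 0.1]
opening: 0.862
gripper_force: 0.0
```

Request:
{"name": "send_rows", "arguments": {
  "plan": [
    [-1, -0.04, -0.02, 0, 0],
    [-1, 0, 0, 0, 0],
    [-1, 0, 0, 0, 0],
    [-1, 0, 0, 0, 0]
  ]
}}

```text
t: 24.15
tool_pos: [0.5865, 0.1477, 0.1575]
orientation: [-0.503, -3.1, -0.0]
contact_force: [0.1, 1.1, -0.2]
opening: 0.996
gripper_force: 0.0
```

```bash
python3 - <<'E'
from h import *
s=r.get_state();print(s["tool_pos"],np.abs(s["dq"]).max(),s["opening"],s["q"])
im,d,P,info=snap("w7");np.savez("pics/w7.npz",P=P,im=im,R=info["R"],t=info["t"],K=info["K"])
for n,(x,y) in dict(red=(.48,.321),purple=(.505,.163),grey=(.4925,.242)).items():
    m=(P[...,2]>.038)&(P[...,2]<.05)&(np.hypot(P[...,0]-x,P[...,1]-y)<.035)
    print(n,m.sum(),cv2.minEnclosingCircle(P[m][:,:2].astype(np.float32)),np.median(P[m][:,2]))
to(.459,-.098,.12,146.1); to(.459,-.098,.12,56.1)
E
```

```text
[0.5865 0.1477 0.1575] 0.014373577359216155 0.9957710726300127 [-0.7789  0.312   0.562   1.6865 -0.1773  1.1951  1.0759]
red 1266 ((0.4841306209564209, 0.3202364146709442), 0.0203299131244421) 0.04177496779787096
purple 1766 ((0.5062429308891296, 0.1627999097108841), 0.020320089533925056) 0.041814875916228435
grey 2072 ((0.49304670095443726, 0.24107569456100464), 0.020481035113334656) 0.041804661900576565
to (0.459, -0.098, 0.12, 146.1) shift [ 0.0432 -0.2737  0.0376] norm 0.28 curyaw 161.61 roll 15.509946987179575 q7 1.08
to (0.459, -0.098, 0.12, 56.1) shift [ 0.0432 -0.2737  0.0376] norm 0.28 curyaw 161.61 roll -74.49005301282043 q7 1.08
```

View pics/w7.png

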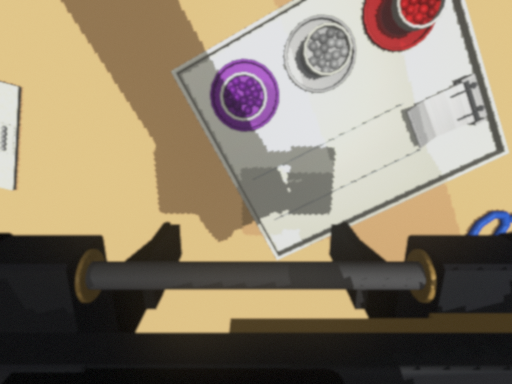

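```bash
python3 - <<'E'
from h import *
z=np.load("pics/w7.npz");im=z["im"];info={k:z[k] for k in"RtK"}
hsv=cv2.cvtColor(im,cv2.COLOR_RGB2HSV);H,S,V=[hsv[...,i].astype(int) for i in range(3)]
m=(H>125)&(H<160)&(S>60);m[:50]=0;m[140:]=0;m[:,:200]=0;m[:,290:]=0
c=np.argwhere(m)[:,::-1].astype(np.int32);h=cv2.convexHull(c)[:,0]
w=np.array([world("wrist",u,z=.010,info=info)[:2] for u in h],np.float32);print("purple dish",cv2.minEnclosingCircle(w))
a,b,c=[world("wrist",u,z=.014,info=info)[:2] for u in((175,72),(277,256),(507,153))]
print(a,b,c,np.linalg.norm(b-a),np.linalg.norm(c-b),"centre",(a+c)/2,"x deg",np.degrees(np.arctan2(*(b-a)[::-1])),"y deg",np.degrees(np.arctan2(*(c-b)[::-1])))
# clip: points above the floor in the lane area
P=z["P"]
for cen,yaw in(((a+c)/2,9.2),):
    t=np.radians(yaw);Rt=np.array([[np.cos(t),np.sin(t)],[-np.sin(t),np.cos(t)]])
    q=(P[...,:2]-cen)@Rt.T
    k=(q[...,0]>0)&(q[...,0]<100)&(q[...,1]>.045)&(q[...,1]<.12)&(P[...,2]>.007)&(P[...,2]<.03)&(q[...,0]<.09)
    for y0 in np.arange(.045,.12,.01):
        kk=k&(q[...,1]>=y0)&(q[...,1]<y0+.01)
        if kk.sum()>3: print(round(y0,3),kk.sum(),"x",np.percentile(q[kk][:,0],[3,97]),"z",np.median(P[kk][:,2]))
E
```

```text
purple dish ((0.5055285096168518, 0.16240908205509186), 0.03345727548003197)
[0.4649 0.1081] [0.6785 0.1415] [0.6414 0.3957] 0.2162621924605366 0.2568762605749866 centre [0.5532 0.2519] x deg 8.90596914950354 y deg 98.30587118204548
0.045 161 x [0.0243 0.0627] z 0.014938346522945022
0.055 337 x [0.0246 0.0626] z 0.011985204860871427
0.065 221 x [0.0249 0.0625] z 0.008267171410884013
0.075 228 x [0.0248 0.0623] z 0.007567718098279963
0.085 470 x [0.0247 0.0627] z 0.008999414053184876
0.095 495 x [0.0247 0.0627] z 0.011035827432045855
0.105 561 x [0.0206 0.0661] z 0.013502714573440168
0.115 174 x [0.0206 0.0657] z 0.009255028678933139
```

Request:
{"name": "send_rows", "arguments": {
  "plan": [
    [-1, 0.0052, -0.0461, 0.006, 0],
    [-1, 0.0052, -0.0461, 0.006, 0],
    [-1, 0.0052, -0.0461, 0.006, 0],
    [-1, 0.0052, -0.0461, 0.006, 0],
    [-1, 0.0052, -0.0461, 0.006, 0]
  ]
}}

```text
t: 24.7
tool_pos: [0.4883, -0.0636, 0.1277]
orientation: [0.501, 3.101, 0.001]
contact_force: [1.2, -0.9, -0.2]
opening: 1.0
gripper_force: 0.0
```

Request:
{"name": "send_rows", "arguments": {
  "plan": [
    [-1, 0.0052, -0.0461, 0.006, 0],
    [-1, 0, 0, 0, 7.75],
    [-1, 0, 0, 0, 7.75],
    [-1, 0, 0, 0, 0],
    [-1, 0, 0, 0, 0]
  ]
}}

```text
t: 25.2
tool_pos: [0.47, -0.1046, 0.122]
orientation: [-0.909, -3.007, -0.0]
contact_force: [0.3, -0.6, 0.7]
opening: 0.998
gripper_force: 0.0
```

Request:
{"name": "send_rows", "arguments": {
  "plan": [
    [-1, 0, 0, 0, 0],
    [-1, 0, 0, 0, 0]
  ]
}}

```text
t: 25.4
tool_pos: [0.47, -0.1052, 0.1219]
orientation: [-0.914, -3.006, 0.0]
contact_force: [0.5, 0.4, -0.1]
opening: 1.002
gripper_force: 0.0
```

```bash
python3 - <<'E'
from h import *
s=r.get_state();print(s["tool_pos"],s["opening"],s["q"])
im,d,P,info=snap("w8")
hsv=cv2.cvtColor(im,cv2.COLOR_RGB2HSV)
m=((hsv[...,1]<60)&(P[...,2]>.002)&(P[...,2]<.012)&(np.hypot(P[...,0]-.459,P[...,1]+.098)<.08)).astype(np.uint8)
m=cv2.morphologyEx(m,cv2.MORPH_CLOSE,np.ones((9,9)))
n,l,st,c=cv2.connectedComponentsWithStats(m);i=1+np.argmax(st[1:,4])
cs=max(cv2.findContours((l==i).astype(np.uint8),0,1)[0],key=len)[:,0]
w=np.array([world("wrist",u,z=.005,info=info)[:2] for u in cs],np.float32)
print(st[i],cv2.minAreaRect(w))
to(.469,-.1047,.0015,146.1)
E
```

```text
[ 0.47   -0.1052  0.1219] 1.00218993117136 [-0.5747  0.0679  0.7385  2.0191 -0.0519  1.073   1.1678]
[ 231  109   56  116 6149] ((0.45866918563842773, -0.09546548873186111), (0.04981718212366104, 0.10963605344295502), 56.12736892700195)
to (0.469, -0.1047, 0.0015, 146.1) shift [0.0012 0.     0.1204] norm 0.12 curyaw 146.12 roll 0.024794261538744422 q7 1.17
```

View pics/w8.png

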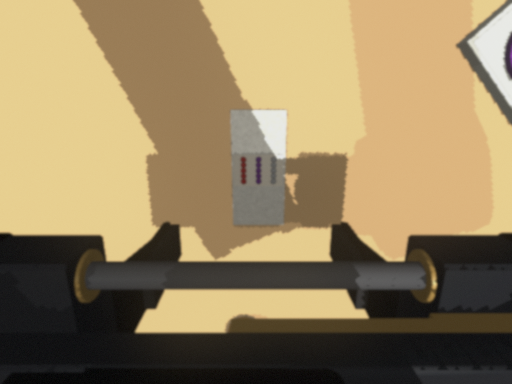

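Request:
{"name": "send_rows", "arguments": {
  "plan": [
    [-1, 0, 0.001, 0.035, 0],
    [-1, 0, 0, 0.035, 0],
    [-1, 0, 0, 0.03, 0],
    [-1, 0, 0, 0.015, 0],
    [-1, 0, 0, 0.004, 0]
  ]
}}

```text
t: 25.95
tool_pos: [0.4691, -0.1048, 0.0012]
orientation: [-0.916, -3.002, 0.003]
contact_force: [0.5, -0.2, -1.1]
opening: 1.0
gripper_force: 0.0
```

Request:
{"name": "send_rows", "arguments": {
  "plan": [
    [-1, 0, 0, 0.001, 0],
    [-1, 0, 0, 0, 0],
    [-1, 0, 0, 0, 0],
    [0.6, 0, 0, 0, 0],
    [0.6, 0, 0, 0, 0]
  ]
}}

```text
t: 26.45
tool_pos: [0.4709, -0.1047, 0.0025]
orientation: [0.918, 3.004, 0.001]
contact_force: [-0.2, 0.4, -0.8]
opening: 0.894
gripper_force: 0.0
```

Request:
{"name": "send_rows", "arguments": {
  "plan": [
    [0.6, 0, 0, 0, 0],
    [0.6, 0, 0, 0, 0],
    [0.6, 0, 0, 0, 0],
    [0.6, 0, 0, 0, 0],
    [0.6, 0, 0, 0, 0]
  ]
}}

```text
t: 26.95
tool_pos: [0.4706, -0.1048, 0.002]
orientation: [0.918, 3.004, 0.0]
contact_force: [-0.6, 1.5, 0.4]
opening: 0.569
gripper_force: 15.0
```

```bash
python3 - <<'E'
from h import *
s=r.get_state();print(s["opening"],s["gripper_force"],s["tool_pos"],s["contact_force"])
c=np.array([.552,.2517]);a=np.radians(9.2);ex=np.array([np.cos(a),np.sin(a)]);ey=np.array([-ex[1],ex[0]])
p=c+.045*ex+(-.040-.0145)*ey;print(p)
to(*p,.06,99.2)
E
```

```text
0.5688202198028601 14.993425905704498 [ 0.4706 -0.1048  0.002 ] [-0.6263  1.4609  0.4096]
[0.6051 0.2051]
to (np.float64(0.6051346566574894), np.float64(0.20509572699965473), 0.06, 99.2) shift [ 0.0617  0.3322 -0.058 ] norm 0.343 curyaw 146.01 roll 46.807640632453555 q7 1.34
```

Request:
{"name": "send_rows", "arguments": {
  "plan": [
    [0.6, 0, 0, -0.01, 0],
    [0.6, 0, 0, -0.03, 0],
    [0.6, 0, 0, -0.038, 0],
    [0.6, 0, 0, 0, 0],
    [0.6, 0.0077, 0.0415, 0, 0]
  ],
  "newtons": 25
}}

```text
t: 27.45
tool_pos: [0.487, -0.0703, 0.0816]
orientation: [0.929, 2.998, 0.001]
contact_force: [1.8, -0.4, -0.9]
opening: 0.568
gripper_force: 25.0
```

Request:
{"name": "send_rows", "arguments": {
  "plan": [
    [0.6, 0.0077, 0.0415, 0, 0],
    [0.6, 0.0077, 0.0415, 0, 0],
    [0.6, 0.0077, 0.0415, 0, 0],
    [0.6, 0.0077, 0.0415, 0, 0],
    [0.6, 0.0077, 0.0415, 0, 0]
  ]
}}

```text
t: 27.95
tool_pos: [0.5717, 0.129, 0.0799]
orientation: [-0.918, -3.004, 0.0]
contact_force: [2.0, -0.4, 0.0]
opening: 0.566
gripper_force: 25.0
```

Request:
{"name": "send_rows", "arguments": {
  "plan": [
    [0.6, 0.0077, 0.0415, 0, 0],
    [0.6, 0.0078, 0.0417, 0, 0],
    [0.6, 0, 0, 0, 7.8],
    [0.6, 0, 0, 0, 7.8],
    [0.6, 0, 0, 0, 7.8]
  ]
}}

```text
t: 28.45
tool_pos: [0.6049, 0.2051, 0.0796]
orientation: [-1.516, -2.752, 0.002]
contact_force: [0.2, 0.8, -0.3]
opening: 0.566
gripper_force: 25.0
```

Request:
{"name": "send_rows", "arguments": {
  "plan": [
    [0.6, 0, 0, 0, 7.8],
    [0.6, 0, 0, 0, 7.8],
    [0.6, 0, 0, 0, 7.8],
    [0.6, 0, 0, 0, 0],
    [0.6, 0, 0, 0, 0]
  ]
}}

```text
t: 28.95
tool_pos: [0.6049, 0.2051, 0.0798]
orientation: [2.031, 2.397, -0.001]
contact_force: [0.2, 0.4, -0.9]
opening: 0.563
gripper_force: 25.0
```

Request:
{"name": "send_rows", "arguments": {
  "plan": [
    [0.6, 0, 0, 0, 0],
    [0.6, 0, 0, 0, 0]
  ]
}}

```text
t: 29.15
tool_pos: [0.6051, 0.205, 0.08]
orientation: [-2.034, -2.394, -0.0]
contact_force: [-0.8, 0.2, -0.3]
opening: 0.564
gripper_force: 25.0
```

```bash
python3 - <<'E'
from h import *
s=r.get_state();print(s["tool_pos"],s["opening"],s["gripper_force"],s["q"])
im,d,P,info=snap("w9");np.savez("pics/w9.npz",P=P,im=im)
to(.6051,.2051,.006,99.2)
# card in tool frame
M=Rot.from_rotvec(s["orientation"]).as_matrix();Q=(P-s["tool_pos"])@M
k=(np.abs(Q[...,2])<.03)&(np.abs(Q[...,1])<.04)&(Q[...,0]>0)&(Q[...,0]<.09)&(P[...,2]>.05)
q=Q[k];print(k.sum(),q[:,0].max(),np.percentile(q[:,1],[2,98]))
for x0 in np.arange(0,.08,.01):
    b=q[(q[:,0]>=x0)&(q[:,0]<x0+.01)]
    if len(b)>20: print(round(x0,2),len(b),"y",np.percentile(b[:,1],[2,98]),"z",np.median(b[:,2]))
# clip
c=np.array([.552,.2517]);a=np.radians(9.2);ex=np.array([np.cos(a),np.sin(a)]);ey=np.array([-ex[1],ex[0]])
qx=(P[...,:2]-c)@ex;qy=(P[...,:2]-c)@ey
for y0 in np.arange(.035,.12,.01):
    kk=(qx>0)&(qx<.09)&(qy>=y0)&(qy<y0+.01)&(P[...,2]>.0075)&(P[...,2]<.03)
    if kk.sum()>10: print("clip",round(y0,3),kk.sum(),"x",np.percentile(qx[kk],[3,97]),"z",np.median(P[kk][:,2]))
E
```

```text
[0.6051 0.205  0.08  ] 0.5636047842597381 24.994684159755707 [-0.9534  0.507   0.7375  1.6827 -0.3755  1.0987  0.0576]
to (0.6051, 0.2051, 0.006, 99.2) shift [0.0001 0.     0.074 ] norm 0.074 curyaw 99.28 roll 0.07533413405637646 q7 0.06
12736 0.0691290800647397 [-0.0298  0.0282]
0.0 2233 y [-0.0301  0.0287] z -0.004206246193073421
0.01 1865 y [-0.0336  0.0319] z -0.0036144445931806956
0.02 1624 y [-0.0246  0.0231] z -0.003175281356098145
0.03 1648 y [-0.0246  0.0233] z -0.0027187707384613447
0.04 1727 y [-0.0245  0.0234] z -0.0026979650862977477
0.05 1855 y [-0.0244  0.0234] z -0.002674148190744093
0.06 1784 y [-0.0244  0.0235] z -0.0026409550026934713
clip 0.045 344 x [0.0261 0.064 ] z 0.014837106393143687
clip 0.055 852 x [0.0265 0.0644] z 0.011868819245569411
clip 0.065 405 x [0.0272 0.0638] z 0.008508195360146862
clip 0.075 355 x [0.0262 0.0641] z 0.008042029654613307
clip 0.085 153 x [0.0267 0.0636] z 0.008252133483140378
```

View pics/w9.png

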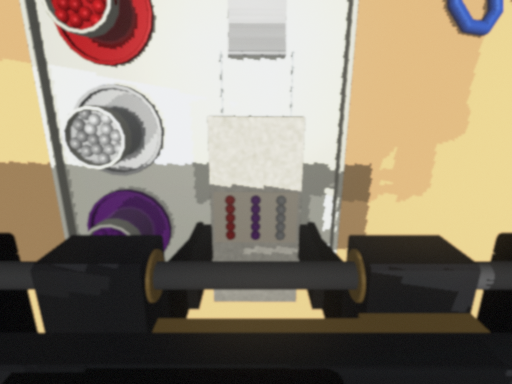

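Request:
{"name": "send_rows", "arguments": {
  "plan": [
    [0.6, 0, 0, 0.03, 0],
    [0.6, 0, 0, 0.025, 0],
    [0.6, 0, 0, 0.012, 0],
    [0.6, 0, 0, 0.004, 0],
    [0.6, 0, 0, 0.003, 0]
  ]
}}

```text
t: 29.7
tool_pos: [0.6056, 0.205, 0.0064]
orientation: [2.036, 2.392, 0.001]
contact_force: [-0.4, -0.2, 0.9]
opening: 0.563
gripper_force: 25.0
```

Request:
{"name": "send_rows", "arguments": {
  "plan": [
    [0.6, 0, 0, 0.001, 0],
    [0.6, 0, 0, 0, 0],
    [0.6, 0, 0, 0, 0]
  ]
}}

```text
t: 30.0
tool_pos: [0.6055, 0.2053, 0.0057]
orientation: [2.036, 2.392, 0.002]
contact_force: [0.6, 0.3, -0.6]
opening: 0.569
gripper_force: 25.0
```

Request:
{"name": "send_rows", "arguments": {
  "plan": [
    [0.6, 0.01, 0, 0.0005, 0],
    [0.6, 0.01, 0, 0, 0],
    [0.6, 0.01, 0, 0, 0],
    [0.6, 0.01, 0, 0, 0],
    [0.6, 0.01, 0, 0, 0]
  ]
}}

```text
t: 30.5
tool_pos: [0.5975, 0.2551, 0.005]
orientation: [2.035, 2.392, 0.001]
contact_force: [2.0, -4.9, 5.9]
opening: 0.566
gripper_force: 25.0
```

Request:
{"name": "send_rows", "arguments": {
  "plan": [
    [0.6, 0.006, 0, 0, 0],
    [0.6, 0.006, 0, 0, 0],
    [0.6, 0.006, 0, 0, 0],
    [0.6, 0.006, 0, 0, 0],
    [0.6, 0.006, 0, 0, 0]
  ]
}}

```text
t: 31.0
tool_pos: [0.593, 0.2835, 0.005]
orientation: [2.036, 2.39, -0.0]
contact_force: [1.1, -6.8, 5.8]
opening: 0.566
gripper_force: 25.0
```

```bash
python3 - <<'E'
from h import *
s=r.get_state();print(s["tool_pos"],s["opening"],s["gripper_force"],s["contact_force"])
im,d,P,info=snap("w10")
E
```

```text
[0.593  0.2835 0.005 ] 0.5662894625003567 24.99622106552124 [ 1.0815 -6.7896  5.8173]
```

View pics/w10.png

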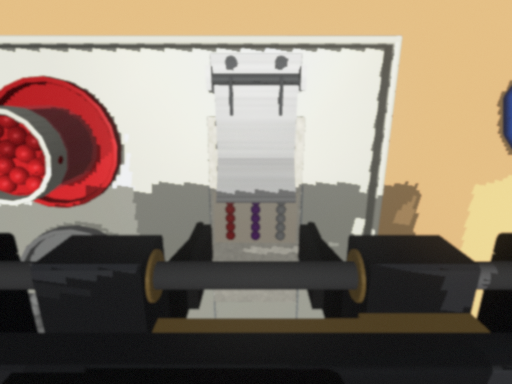

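Request:
{"name": "send_rows", "arguments": {
  "plan": [
    [0.6, 0.004, 0, 0, 0],
    [0.6, 0.003, 0, 0, 0],
    [0.6, 0.002, 0, 0, 0],
    [0.6, 0, 0, 0, 0]
  ]
}}

```text
t: 31.45
tool_pos: [0.5915, 0.2928, 0.005]
orientation: [2.035, 2.391, 0.0]
contact_force: [1.0, -4.9, 6.9]
opening: 0.567
gripper_force: 25.0
```

Request:
{"name": "send_rows", "arguments": {
  "plan": [
    [0.6, 0.0015, 0, 0, 0],
    [0.6, 0.001, 0, 0, 0],
    [0.6, 0, 0, 0, 0]
  ]
}}

```text
t: 31.75
tool_pos: [0.5911, 0.2948, 0.005]
orientation: [2.035, 2.391, -0.0]
contact_force: [-0.1, -5.9, 6.0]
opening: 0.567
gripper_force: 25.0
```

Request:
{"name": "send_rows", "arguments": {
  "plan": [
    [0.6, 0.001, 0, 0, 0],
    [0.6, 0.001, 0, 0, 0],
    [0.6, 0, 0, 0, 0]
  ]
}}

```text
t: 32.05
tool_pos: [0.5911, 0.2949, 0.005]
orientation: [2.036, 2.389, -0.003]
contact_force: [0.8, -10.2, 7.7]
opening: 0.566
gripper_force: 25.0
```

Request:
{"name": "send_rows", "arguments": {
  "plan": [
    [0.6, 0.001, 0, 0, 0],
    [0.6, 0, 0, 0, 0]
  ]
}}

```text
t: 32.25
tool_pos: [0.5911, 0.2949, 0.005]
orientation: [2.036, 2.388, -0.004]
contact_force: [0.8, -12.1, 8.3]
opening: 0.566
gripper_force: 25.0
```

Request:
{"name": "send_rows", "arguments": {
  "plan": [
    [0.6, -0.0025, 0, 0, 0],
    [-0.7, 0, 0, 0, 0],
    [-0.7, 0, 0, 0, 0],
    [-0.7, 0, 0, 0, 0],
    [-0.7, 0, 0, 0, 0]
  ]
}}

```text
t: 32.75
tool_pos: [0.5899, 0.2967, 0.0042]
orientation: [-2.035, -2.393, 0.0]
contact_force: [0.2, -0.6, 0.5]
opening: 0.815
gripper_force: 0.0
```

Request:
{"name": "send_rows", "arguments": {
  "plan": [
    [-0.7, 0, 0, 0, 0],
    [-0.7, 0, 0, -0.01, 0],
    [-0.7, 0, 0, -0.03, 0],
    [-0.7, 0, 0, -0.04, 0],
    [-0.7, -0.03, 0, -0.04, 0]
  ]
}}

```text
t: 33.25
tool_pos: [0.5937, 0.2709, 0.1259]
orientation: [-2.027, -2.398, -0.001]
contact_force: [1.1, 0.7, 0.4]
opening: 0.849
gripper_force: 0.0
```

Request:
{"name": "send_rows", "arguments": {
  "plan": [
    [-0.7, -0.04, 0, -0.03, 0],
    [-0.7, -0.04, 0, 0, 0],
    [-0.7, 0, 0, 0, 0],
    [-0.7, 0, 0, 0, 0],
    [-0.7, 0, 0, 0, 0]
  ]
}}

```text
t: 33.75
tool_pos: [0.6076, 0.1885, 0.1544]
orientation: [-2.034, -2.393, -0.0]
contact_force: [0.8, 1.4, 0.6]
opening: 0.85
gripper_force: 0.0
```

```bash
python3 - <<'E'
from h import *
s=r.get_state();print(s["tool_pos"],s["opening"],np.abs(s["dq"]).max())
im,d,P,info=snap("w11")
for n,(x,y) in dict(red=(.48,.321),purple=(.505,.163),grey=(.4925,.242)).items():
    m=(P[...,2]>.038)&(P[...,2]<.05)&(np.hypot(P[...,0]-x,P[...,1]-y)<.035)
    if m.sum()>50: print(n,m.sum(),cv2.minEnclosingCircle(P[m][:,:2].astype(np.float32)),np.median(P[m][:,2]))
c=np.array([.552,.2517]);a=np.radians(9.2);ex=np.array([np.cos(a),np.sin(a)]);ey=np.array([-ex[1],ex[0]])
qx=(P[...,:2]-c)@ex;qy=(P[...,:2]-c)@ey
for y0 in np.arange(-.03,.12,.01):
    kk=(qx>0)&(qx<.09)&(qy>=y0)&(qy<y0+.01)&(P[...,2]>.0062)&(P[...,2]<.03)
    if kk.sum()>10: print(round(y0,3),kk.sum(),"x",np.percentile(qx[kk],[3,97]),"z",np.median(P[kk][:,2]))
E
```

```text
[0.6076 0.1885 0.1544] 0.8501496457532658 0.009774447701227826
red 1329 ((0.4825640916824341, 0.32077664136886597), 0.020481951534748077) 0.04165046293055949
purple 1486 ((0.5067663192749023, 0.16305631399154663), 0.0205658171325922) 0.041814078987541935
grey 1849 ((0.49367302656173706, 0.24112862348556519), 0.02041097916662693) 0.04170659223066742
-0.01 250 x [0.0213 0.0681] z 0.008049974022657789
0.0 556 x [0.0215 0.0679] z 0.007918854869041024
0.01 559 x [0.0218 0.0687] z 0.007902348950434608
0.02 574 x [0.0212 0.0684] z 0.007888315889624227
0.03 592 x [0.0212 0.0682] z 0.008082591862137382
0.04 629 x [0.0214 0.0689] z 0.008551246709425859
0.05 724 x [0.0216 0.068 ] z 0.018314241547141875
0.06 605 x [0.0218 0.0685] z 0.01435879579774867
0.07 656 x [0.0221 0.0689] z 0.010391955081107691
0.08 718 x [0.0221 0.0687] z 0.010939399177460306
```

View pics/w11.png

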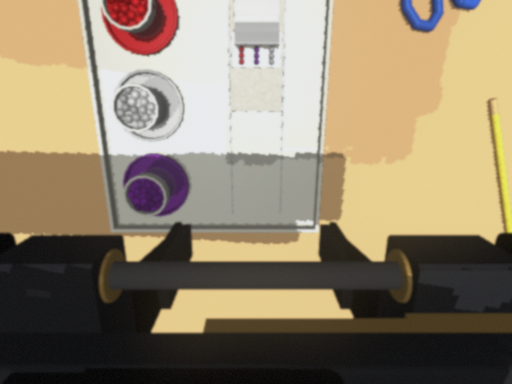

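```bash
python3 -c "
from plant import r
print(r.job_done())"
```

```text
the job is handed in; nothing more can be done
None
```

The job was handed in at about 34 s. By my last measurements the red, purple and grey jars stand in their own dishes about 3 mm or less off centre, the card is flat, square and centred under the clip against the stop, and I did not touch the amber or blue jars; the hand-in returned no verdict.

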